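Set the stop bracket against the bin tier's buffer and clamp it

ROBOT

A 7-joint arm with a two-finger parallel gripper is mounted at the origin on the work surface. World frame = base frame: x ahead of the robot, y to its left, z up, the work surface at z = 0. Lengths are in m, angles in degrees, forces in N, time in s.
With the tool pointing down it reaches from about 0.4 to 0.925 m from the base axis. Payload 4.1 kg.
Tool frame: the origin (TCP) lies on the centre line of the jaws, within the pads' length; the fingertips stand 19 mm ahead of it and the grasp point (between the pads) is the TCP; x points along the fingers, y is the direction in which the jaws open and shut, and the axes are right-handed (so a half turn about x gives the same grasp; the last joint's range is limited). The gripper opens to 85 mm and grips with 20 to 120 N. Pads are 22 mm wide; open, the fingers measure 114 mm over their backs; the gripper's body (76 mm by 85 mm) begins 54 mm behind the grasp point. The pads swing forward as they close: fully open they stand 13 mm farther back than shut.
Start: joints at [-73.052, 22.827, 2.584, 88.041, -1.071, 69.15, -2.905], TCP at [0.25, 0.6, 0.25] pointing down, gripper open.
Joint ranges: [-161.44, 161.44], [-28.35, 127.94], [-78.24, 83.42], [0, 140.83], [-78.03, 258.03], [13.02, 114.36], [-168.23, 168.23]. Speed limits (degrees/s): [147.25, 147.25, 180, 180, 180, 180, 180].

INTERFACE

Orientations are given as [roll, pitch, yaw] about the fixed x, y, z axes, in that order (R = Rz(yaw) Ry(pitch) Rx(roll)).
In Python, from cell import state, snapshot, camera_model, close_job gives the robot as it stands. The module is installed in compiled form; this text tells all that it offers.
- The arm moves only by the tool arm_command, never from a script. Its argument "increments" is text: rows parted by semicolons, each of 7 numbers parted by spaces: the closure, from -1 (fully open) to 1 (shut), so that 0 is half open, then the shift along the tool's x, y, z in mm, then the turn, a rotation vector about the tool's x, y, z in rad. A call has 1 to 10 rows; each row is the pose to reach, as a shift and turn from the pose measured when the call began, along the tool's axes at that moment; what a row does not reach only later rows make up. A row lasts 1/12 s, in which the tool goes at most 41.7 mm and 7.16 degrees, less where a joint would pass 70% of its speed; a pose out of reach is approached as far as the arm can. A call with a gripper value outside its range is refused whole. The fingers move at their own pace and stop on an object; "force" is the grip in N (left out, the last holds). Time passes only in rows, so rows that repeat a pose let the fingers close. It gives the time, the measured TCP pose, the force and the opening at its end, in the units of the state.
- state(): the state, without advancing time (a new reading comes with each control period).
- snapshot(name): name is "scene" or "side" or "wrist"; returns (picture, depth): 384x512x3 uint8, red, green, blue; 384x512 float32, m along the optical axis (not along the pixel's ray), 0 where there is no reading.
- camera_model(name): a dict with "fov_y" (degrees; the focal length in pixels is half the picture's height over the tangent of half this angle, whatever the lens; pixels are square), "cx", "cy" (the principal point, pixels), "xyz" and "orientation" of the camera in the world; the wrist camera has in their place "T_tool_cam" (4x4, takes a point from camera to tool coordinates, whose origin is the TCP and whose axes are the tool frame's). Camera axes: x right, y up, looking along -z (the intrinsics and any distortion apply to the point x, -y, -z); pixel columns grow to the right and rows downward; lengths in m; the calibration is good to about 2 mm. A picture is of the moment at which its call begins: read the wrist's pose just before it. camera_model takes no time and is no camera call.
- close_job(): hands the job in, once; it reports no verdict.
The state is a dict: "time_s": time; "joint_positions": joint angles; "qvel": joint speeds; "tau": joint torques, N m; "ee_pos": TCP position; "tcp_rot": TCP orientation; "ft_force": force on the tool from outside, world axes, zero at the start; "ft_torque": the same for the moment, N m; "gripper_width": finger opening in m.
Only numpy, scipy, OpenCV 4.12 (cv2) and the standard library are available. Lean on these libraries where they do the work, as an engineer would, in place of code of your own. Each camera call takes 0.05 s, during which the arm holds its last target.

TASK

Slide the slotted stop bracket along its bolts towards the bin tier until it presses the spring buffer in just as far as its ring mark (the sleeve's mouth then stands within the dark ring, a light push of about 5 N on the buffer), taking care never to crush the buffer hard. Then turn the clamp knob clockwise until it is firmly tight, let go, and leave the bracket pressing the buffer to its mark and the other things where they are.

Things in the scene. Friction and masses are not known exactly. Their poses are not given: they have to be found in the camera images.
- tier: Fixture fixed on the tiled ledge: steel ground strip (310 x 110 x 6 mm) with a tier of three orange bins (180 x 200 mm, 291 mm high) at one end. Origin on the ledge, on the strip's centre line, between its two bolts. x points along the slots from the bolts to the bins (the way the bracket must slide), y to the side of the clamp knob, z up. The bins' front stands at x = 160 mm.
- bracket: Aluminium stop bracket with two slots, sliding only along the tier's x, 60 mm in all; its origin starts at tier x = 0 to 12 mm. Plate 90 mm wide, 6 mm thick; upright flange in front, upright tab at the rear. Origin on its underside (6 mm over the ledge), centre line; axes as the tier's. Its bolts are snug: it drags with a steady 9 N or so and stays where it is left, even against the buffer.
- tab (a point): Centre of the bracket's upright rear tab (8 mm thick along x, 90 mm along y, standing from 6 to 44 mm over the ledge), 106 mm behind the bracket's origin, 25 mm over the ledge. Push the bracket, or draw it back, by this tab; the space behind it is free.
- flange (a point): Centre of the front face of the bracket's upright front flange (8 mm thick, 90 mm wide, top 49 mm over the ledge): 55 mm ahead of the bracket's origin, 32 mm over the ledge, facing the buffer's tip. While the bracket is pushed against the tip, the force felt at the tab is the drag plus the buffer's spring.
- buffer: Black buffer block (30 x 50 x 36 mm) on the front of the lowest bin. Origin at the centre of its front face (tier x = 130 mm, 32 mm over the ledge); axes as the tier's. A threaded steel sleeve (22 mm across) stands out of it towards the bracket, with a spring plunger (14 mm across, rubber tip 20 mm across) in its mouth. Spring 1.6 N per mm, no preload, stroke 11 mm; over 14 N crushes it.
- buffer_axis (a point): Same point as the buffer's origin, on the plunger's axis. The sleeve is screwed out by an unmeasured amount: the face of the rubber tip at rest lies anywhere from 35 to 55 mm in front of this point (tier x = 95 to 75 mm). A dark ring mark on the plunger, 2 to 5 mm before the sleeve's mouth at rest, stands at the mouth when the tip is pressed in by 2 to 5 mm (3.2 to 8 N).
- knob (a joint): Angle of the clamp knob (rad): 0 to 0.25 at the start (loose), growing as it is turned clockwise seen from above. It takes about 0.13 N m to turn, more once its washer bites on the bracket at about 0.8 rad; firmly tight from 1.1 rad, hard stop at 1.5 rad. It stays where it is left.
- knob_grip (a point): Centre of the clamp knob's black bar grip, on the knob's vertical axis (tier x = 0, y = 26 mm), 41 mm over the ledge. The bar is 44 mm long (along this frame's x, turning with the knob), 14 mm thick (along y) and stands from 22 to 56 mm over the ledge; below it a 25 mm washer. At knob angle 0 the bar lies along the tier's x.
- shower_arm: Bystander, to be left alone: bent chrome shower arm, 19 mm tube about 150 mm long, lying flat. Origin on its underside.
- fitting: Bystander, to be left alone: upright green plastic compression fitting, 38 mm across, 60 mm tall. Origin on its underside.
- fill_valve: Bystander, to be left alone: white plastic toilet fill valve lying down, 36 mm thick, about 165 mm long. Origin on its underside.
- pliers: Bystander, to be left alone: slip-joint pliers with blue grips lying flat, about 165 mm long, 13 mm thick. Origin on its underside.
- tape: Bystander, to be left alone: white roll of thread tape lying flat, 52 mm across, 14 mm high. Origin on its underside.
- nut: Bystander, to be left alone: brass hexagon nut lying flat, 32 mm across, 18 mm high. Origin on its underside.
- spare_knob: Bystander, to be left alone: loose spare clamp knob lying on its side, 44 x 34 x 14 mm, with a brass stud. Origin on its underside.

How it is judged:
By the outcome, as a careful person would: the job done as asked, in the order asked, and still so for the second after the job is handed in, with the robot touching nothing.
It also fails if it takes over 72 s, if anything falls off the work surface, if the arm or the gripper's body presses on something with over 40 N, if the wrist force passes 120 N, or if a joint passes its speed limit or range.

## Working session

There is one attempt and no reset: what is moved stays moved. The work goes in short steps, Python scripts to look and compute and a tool call to move; the robot and the scene stay as the last step left them, time stands still between calls to the robot, and variables do not carry over. Pictures are saved under pics/ and viewed, and the job is handed in when it is done.

Besides the shell and the picture viewer there is one more tool, called after "Emit:" as a command line: name --argument value ..., lists and objects as JSON in quotes. arm_command: Moves the arm, as the interface text tells. Its arguments: {"type":"object","properties":{"increments":{"type":"string"},"force":{"type":"number"}},"required":["increments"]}

```bash
mkdir -p pics; ls; cat > h.py <<'E'
import numpy as np, cv2, json
from scipy.spatial.transform import Rotation as R
from cell import state, snapshot, camera_model, close_job
def snap(name,tag):
    s=state(); p,d=snapshot(name); cv2.imwrite(f'pics/{tag}.png',p[:,:,::-1]); np.savez(f'pics/{tag}.npz',p=p,d=d,ee=s['ee_pos'],rot=s['tcp_rot']); return s,p,d
E
python3 - <<'E'
from h import *
print(state())
for n in ['scene','side','wrist']:
    print(n,camera_model(n)); snap(n,n+'0')
E
```

```text
pics
{'time_s': 0.0, 'joint_positions': array([-73.05264776,  22.87117079,   2.57883621,  88.11453354,
        -1.07156901,  69.15146226,  -2.90506482]), 'qvel': array([ 0.01554468,  0.00379963,  0.0271624 , -0.00959396, -0.02953032,
       -0.06816096, -0.02681869]), 'tau': array([-4.29647926e-04, -4.75119388e+01,  1.36440150e+00, -2.54220843e+01,
        1.16342676e-02,  9.32995928e-03,  1.60282650e-05]), 'ee_pos': array([0.24972738, 0.59945375, 0.2492686 ]), 'tcp_rot': array([ -86.40634121,   89.88696474, -109.01847678]), 'ft_force': array([ 0.49578545, -0.024697  , -0.7861581 ]), 'ft_torque': array([ 0.00858363, -0.03152081,  0.02392117]), 'gripper_width': 0.08569912440287016}
scene {'fov_y': 47.180889847075775, 'cx': 257.47385941471714, 'cy': 185.08692909718414, 'xyz': array([ 1.12125123, -0.56630523,  0.55314005]), 'orientation': array([54.56059824, -0.17350867, 46.93458522])}
side {'fov_y': 56.82073650514609, 'cx': 258.21325691642846, 'cy': 187.8517760496439, 'xyz': array([ 0.02748838, -0.07521085,  0.48314521]), 'orientation': array([ 53.13869707,  -1.111308  , -92.18810155])}
wrist {'fov_y': 60.98153175808229, 'cx': 250.27703796166864, 'cy': 189.22395686153493, 'T_tool_cam': array([[ 3.53024544e-04,  3.26118897e-01, -9.45328694e-01,
        -1.23251261e-01],
       [ 9.99999834e-01,  3.14848174e-04,  4.82057116e-04,
        -4.31451239e-04],
       [ 4.54842948e-04, -9.45328708e-01, -3.26118731e-01,
        -8.47303231e-02],
       [ 0.00000000e+00,  0.00000000e+00,  0.00000000e+00,
         1.00000000e+00]])}
```

View pics/scene0.png

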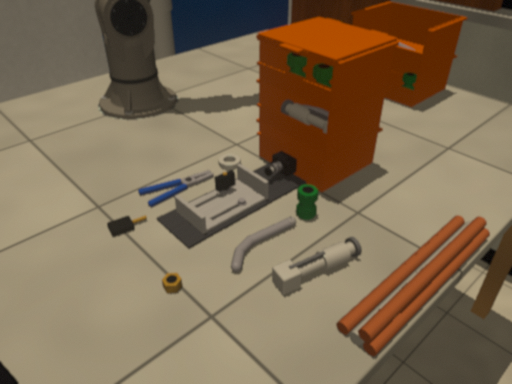

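View pics/side0.png

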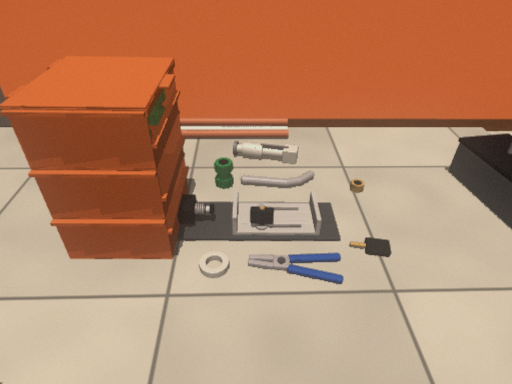

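View pics/wrist0.png

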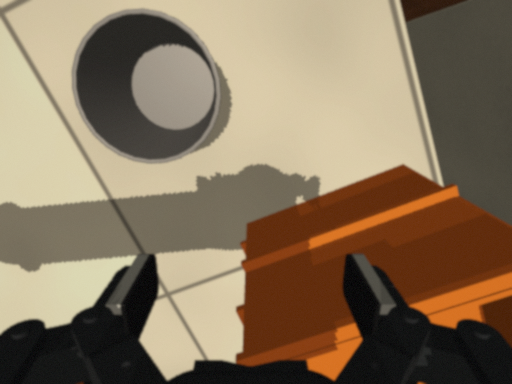

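```bash
cat >> h.py <<'E'
def cam(name,ee=None,rot=None):
    m=camera_model(name); f=192/np.tan(np.radians(m['fov_y']/2))
    if 'xyz' in m: Rw=R.from_euler('xyz',m['orientation'],degrees=True).as_matrix(); t=np.array(m['xyz'])
    else:
        T=np.array(m['T_tool_cam']); Rt=R.from_euler('xyz',rot,degrees=True).as_matrix(); Rw=Rt@T[:3,:3]; t=Rt@T[:3,3]+np.array(ee)
    return f,m['cx'],m['cy'],Rw,t
def ray(c,u,v):
    f,cx,cy,Rw,t=c; return Rw@np.array([(u-cx)/f,-(v-cy)/f,-1.])
def plane(c,u,v,z): d=ray(c,u,v); return c[4]+d*(z-c[4][2])/d[2]
def dep(c,u,v,d): return c[4]+ray(c,u,v)*d
def proj(c,P):
    f,cx,cy,Rw,t=c; q=Rw.T@(np.array(P)-t); return np.array([cx+f*q[0]/-q[2], cy-f*q[1]/-q[2]])
def load(tag,name):
    z=np.load(f'pics/{tag}.npz'); return z['p'],z['d'],cam(name,z['ee'],z['rot'])
E
python3 - <<'E'
from h import *
p,d,c=load('side0','side')
cv2.imwrite('pics/sidecrop.png',cv2.resize(p[170:260,170:350,::-1],None,fx=4.4,fy=4.4,interpolation=cv2.INTER_CUBIC))
for u,v in [(300,330),(420,300),(200,300),(330,225),(270,218),(262,212)]: print(u,v,dep(c,u,v,d[v,u]).round(4))
p,d,c=load('scene0','scene')
cv2.imwrite('pics/scenecrop.png',cv2.resize(p[140:260,150:330,::-1],None,fx=4.4,fy=4.4,interpolation=cv2.INTER_CUBIC))
for u,v in [(60,280),(150,320),(225,182)]: print(u,v,dep(c,u,v,d[v,u]).round(4))
E
```

```text
300 330 [ 3.191e-01 -1.577e-01  2.000e-04]
420 300 [ 0.3652 -0.3577  0.0019]
200 300 [ 3.75e-01 -5.20e-03  2.00e-04]
330 225 [ 0.539  -0.2461  0.006 ]
270 218 [ 0.5259 -0.1251  0.0379]
262 212 [ 0.5256 -0.1096  0.0533]
60 280 [ 0.5275 -0.4603 -0.0026]
150 320 [ 0.7006 -0.3941 -0.0011]
225 182 [ 0.5437 -0.1146  0.0408]
```

View pics/sidecrop.png

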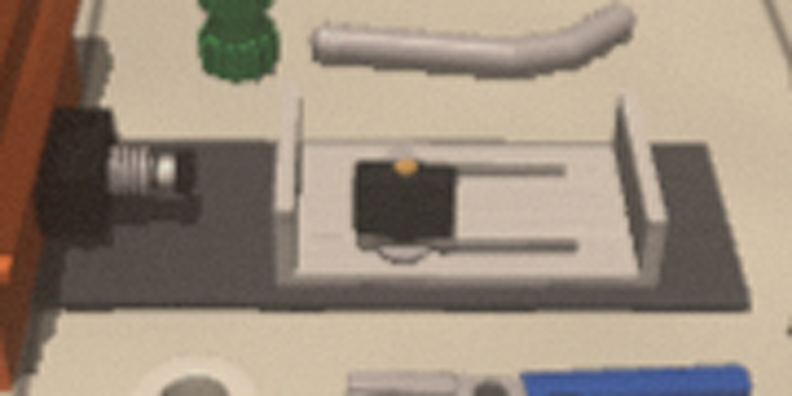

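View pics/scenecrop.png

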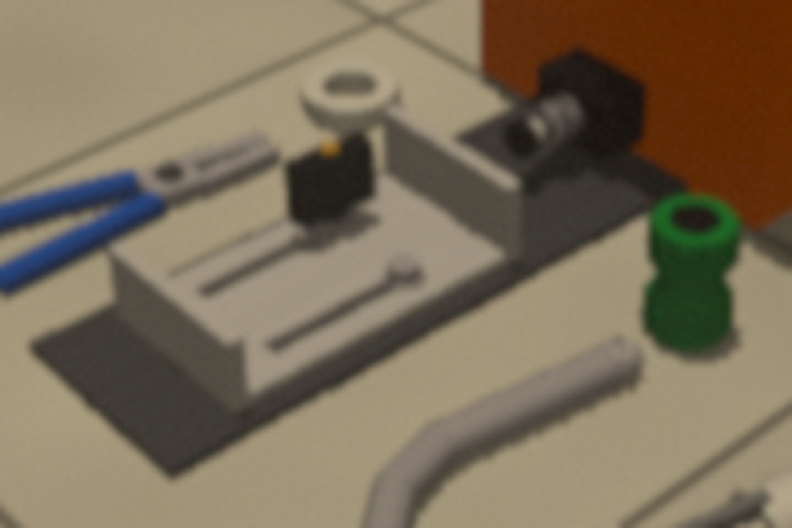

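```bash
python3 - <<'E'
from h import *
p,d,c=load('side0','side')
f=lambda X,Y,z:print((X,Y,z),plane(c,170+X/4.4,170+Y/4.4,z/1000).round(4), dep(c,170+X/4.4,170+Y/4.4,d[int(round(170+Y/4.4)),int(round(170+X/4.4))]).round(4))
print('strip');f(748,305,6);f(708,143,6);f(60,305,6);f(200,143,6)
print('tab top');f(638,95,44);f(618,95,44);f(664,220,44);f(643,220,44)
print('flange');f(298,95,49);f(298,210,49);f(276,210,49)
print('knob');f(405,165,56);f(355,165,56);f(455,165,56);f(457,185,56)
print('tip');f(193,170,32);f(178,170,38)
p,d,c=load('scene0','scene')
f=lambda X,Y,z:print((X,Y,z),plane(c,150+X/4.4,140+Y/4.4,z/1000).round(4), dep(c,150+X/4.4,140+Y/4.4,d[int(round(140+Y/4.4)),int(round(150+X/4.4))]).round(4))
print('strip');f(170,475,6);f(32,345,6);f(685,187,6)
print('tab');f(112,245,44);f(242,340,44)
print('flange');f(388,105,49);f(520,185,49)
print('knob');f(332,150,56);f(288,170,56);f(375,140,56)
E
```

```text
strip
(748, 305, 6) [ 0.4992 -0.2572  0.006 ] [ 0.5018 -0.2582  0.0034]
(708, 143, 6) [ 0.6091 -0.2623  0.006 ] [ 0.6173 -0.2649 -0.0008]
(60, 305, 6) [0.5048 0.0367 0.006 ] [0.5071 0.0372 0.0037]
(200, 143, 6) [ 0.6127 -0.0162  0.006 ] [ 0.6127 -0.0162  0.006 ]
tab top
(638, 95, 44) [ 0.5984 -0.2218  0.044 ] [ 0.6531 -0.2358  0.0019]
(618, 95, 44) [ 0.5985 -0.2124  0.044 ] [ 0.6539 -0.2257  0.0014]
(664, 220, 44) [ 0.5121 -0.2183  0.044 ] [ 0.5119 -0.2183  0.0441]
(643, 220, 44) [ 0.5122 -0.2095  0.044 ] [ 0.52   -0.2116  0.037 ]
flange
(298, 95, 49) [ 0.5939 -0.0641  0.049 ] [ 0.6547 -0.0629  0.0024]
(298, 210, 49) [ 0.5153 -0.0647  0.049 ] [ 0.5556 -0.0639  0.0131]
(276, 210, 49) [ 0.5154 -0.0556  0.049 ] [ 0.5153 -0.0556  0.0491]
knob
(405, 165, 56) [ 0.5353 -0.1101  0.056 ] [ 0.5311 -0.1098  0.0595]
(355, 165, 56) [ 0.5356 -0.0888  0.056 ] [ 0.5336 -0.0888  0.0577]
(455, 165, 56) [ 0.535  -0.1313  0.056 ] [ 0.533  -0.1311  0.0577]
(457, 185, 56) [ 0.522  -0.1312  0.056 ] [ 0.5707 -0.1368  0.0139]
tip
(193, 170, 32) [ 0.5618 -0.0175  0.032 ] [ 0.5665 -0.0169  0.028 ]
(178, 170, 38) [ 0.5548 -0.0117  0.038 ] [ 0.5543 -0.0117  0.0385]
strip
(170, 475, 6) [ 0.6186 -0.2625  0.006 ] [ 6.137e-01 -2.595e-01  6.000e-04]
(32, 345, 6) [ 0.5101 -0.2586  0.006 ] [ 0.5089 -0.258   0.0049]
(685, 187, 6) [0.6246 0.043  0.006 ] [0.6212 0.0472 0.0022]
tab
(112, 245, 44) [ 0.5178 -0.2169  0.044 ] [ 0.5167 -0.2162  0.043 ]
(242, 340, 44) [ 0.6085 -0.2149  0.044 ] [ 0.5755 -0.1923  0.0112]
flange
(388, 105, 49) [ 0.5203 -0.0585  0.049 ] [ 0.5192 -0.0576  0.0481]
(520, 185, 49) [ 0.6117 -0.0587  0.049 ] [ 0.6071 -0.0541  0.0444]
knob
(332, 150, 56) [ 0.54   -0.1095  0.056 ] [ 0.5409 -0.1102  0.0568]
(288, 170, 56) [ 0.5389 -0.1344  0.056 ] [ 0.5351 -0.1316  0.0528]
(375, 140, 56) [ 0.5471 -0.0896  0.056 ] [ 0.4779 -0.0322 -0.0039]
```

```bash
cat >> h.py <<'E'
def rotv(rot_now,Rgoal): return (R.from_euler('xyz',rot_now,degrees=True).inv()*Rgoal).as_rotvec()
def goal(a): # tool x down, tool y at world azimuth a (deg)
    y=np.array([np.cos(np.radians(a)),np.sin(np.radians(a)),0]); x=np.array([0,0,-1.]); return R.from_matrix(np.c_[x,y,np.cross(x,y)])
def plan(P,a):
    s=state(); R0=R.from_euler('xyz',s['tcp_rot'],degrees=True); d=R0.inv().apply(np.array(P)-s['ee_pos'])*1000
    print('t',s['time_s'],'ee',s['ee_pos'].round(4),'shift',d.round(1),'rotvec',rotv(s['tcp_rot'],goal(a)).round(4),'F',s['ft_force'].round(1),'j',s['joint_positions'].round(1))
E
python3 - <<'E'
from h import *
s=state();print(R.from_euler('xyz',s['tcp_rot'],degrees=True).as_matrix().round(3))
# bins top, tier pose
for a in (-91,89,-23,157):
  plan([0.5,-0.11,0.35],a)
E
```

```text
[[-0.     0.385  0.923]
 [-0.001  0.923 -0.385]
 [-1.    -0.001  0.   ]]
t 0.15 ee [0.2498 0.5996 0.2495] shift [ -99.6 -559.   503.8] rotvec [2.7644e+00 2.1000e-03 2.0000e-04] F [ 0.8 -0.7 -1.1] j [-73.1  22.9   2.6  88.1  -1.1  69.2  -2.9]
t 0.15 ee [0.2498 0.5996 0.2495] shift [ -99.6 -559.   503.8] rotvec [-3.772e-01 -2.000e-04  1.500e-03] F [ 0.8 -0.7 -1.1] j [-73.1  22.9   2.6  88.1  -1.1  69.2  -2.9]
t 0.15 ee [0.2498 0.5996 0.2495] shift [ -99.6 -559.   503.8] rotvec [1.5775e+00 1.3000e-03 1.1000e-03] F [ 0.8 -0.7 -1.1] j [-73.1  22.9   2.6  88.1  -1.1  69.2  -2.9]
t 0.15 ee [0.2498 0.5996 0.2495] shift [ -99.6 -559.   503.8] rotvec [-1.5641e+00 -1.1000e-03  1.3000e-03] F [ 0.8 -0.7 -1.1] j [-73.1  22.9   2.6  88.1  -1.1  69.2  -2.9]
```

Emit:
arm_command --increments "-1 -42 0 0 0 0 0; -1 -84 0 0 0 0 0; -1 -126 0 0 0 0 0; -1 -170 0 0 0 0 0; -1 -170 -30 27 0 0 0; -1 -170 -60 54 0 0 0; -1 -170 -90 81 0 0 0; -1 -170 -120 108 0 0 0; -1 -170 -150 135 0 0 0; -1 -170 -180 162 0 0 0"

```text
time_s: 0.98
ee_pos: [0.3305, 0.3692, 0.4195]
tcp_rot: [-91.3, 89.9, -113.9]
ft_force: [1.1, 0.2, 0.7]
gripper_width: 0.0855
```

```bash
python3 - <<'E'
from h import *
plan([0.5,-0.11,0.42],89)
E
```

```text
t 0.9833 ee [0.3305 0.3692 0.4195] shift [ 2.000e-01 -3.772e+02  3.407e+02] rotvec [-0.3771 -0.0004  0.0018] F [1.1 0.2 0.7] j [-62.1   1.9   9.2  93.   -0.3  85.2  14.6]
```

Emit:
arm_command --increments "-1 0 -29 26 0 0 0; -1 0 -58 52 0 0 0; -1 0 -87 79 -0.05 0 0; -1 0 -116 105 -0.1 0 0; -1 0 -145 131 -0.15 0 0; -1 0 -174 157 -0.2 0 0; -1 0 -203 183 -0.25 0 0; -1 0 -232 210 -0.3 0 0; -1 0 -261 236 -0.35 0 0; -1 0 -290 262 -0.377 0 0"

```text
time_s: 1.82
ee_pos: [0.4608, -0.0013, 0.42]
tcp_rot: [-114.1, 89.9, -114.9]
ft_force: [0.9, -0.1, -0.6]
gripper_width: 0.0851
```

```bash
python3 - <<'E'
from h import *
plan([0.5,-0.11,0.26],89)
E
```

```text
t 1.8167 ee [ 0.4608 -0.0013  0.42  ] shift [ 160.1 -107.9   40.9] rotvec [ 0.0021 -0.0004  0.0008] F [ 0.9 -0.1 -0.6] j [-43.1  -3.4  36.1  97.4   2.1  85.4  81.9]
```

Emit:
arm_command --increments "-1 0 -36 14 0 0 0; -1 0 -72 27 0 0 0; -1 0 -108 41 0 0 0; -1 40 -108 41 0 0 0; -1 80 -108 41 0 0 0; -1 120 -108 41 0 0 0; -1 160 -108 41 0 0 0; -1 160 -108 41 0 0 0; -1 160 -108 41 0 0 0"

```text
time_s: 2.57
ee_pos: [0.4989, -0.1099, 0.2591]
tcp_rot: [-164.0, 89.7, -164.9]
ft_force: [0.5, -0.3, -0.3]
gripper_width: 0.0855
```

```bash
python3 - <<'E'
from h import *
s,p,d=snap('wrist','w1')
cv2.imwrite('pics/w1b.png',cv2.resize(p[:,:,::-1],None,fx=1.5,fy=1.5,interpolation=cv2.INTER_CUBIC))
plan([0.5,-0.11,0.26],89)
E
```

```text
t 2.6167 ee [ 0.5008 -0.1103  0.2614] shift [ 1.4  0.3 -0.8] rotvec [0.0019 0.0006 0.0014] F [ 0.  -0.1  0.1] j [-32.   10.7  45.3 106.6  -8.3  65.9 105.3]
```

View pics/w1b.png

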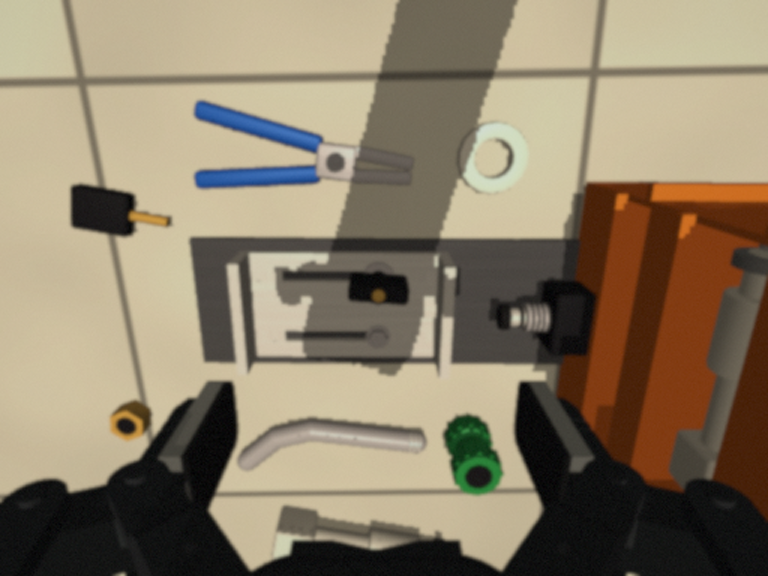

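```bash
python3 - <<'E'
from h import *
p,d,c=load('w1','wrist')
cv2.imwrite('pics/w1c.png',cv2.resize(p[150:260,120:400,::-1],None,fx=2.85,fy=2.85,interpolation=cv2.INTER_CUBIC))
def f(n,X,Y,z):
    u,v=X/1.5,Y/1.5; print(n,plane(c,u,v,z/1000).round(4), dep(c,u,v,d[int(round(v)),int(round(u))]).round(4))
f('strip nl',192,239,6);f('strip nr',578,239,6);f('strip fl',205,361,6);f('fr',560,361,6)
f('tab n',232,262,44);f('tab f',242,370,44);f('fl near',443,262,49);f('fl near front',456,265,49);f('far fr',453,372,49)
f('knob l',350,283,56);f('knob r',408,290,56);f('stud',378,295,56)
f('tip',491,315,32);f('mouth',522,317,32);f('block',545,318,50)
E
```

```text
strip nl [ 0.5029 -0.2555  0.006 ] [ 0.503  -0.2556  0.0055]
strip nr [0.5077 0.049  0.006 ] [0.5089 0.0511 0.001 ]
strip fl [ 0.6104 -0.259   0.006 ] [ 0.6098 -0.2586  0.007 ]
fr [0.615  0.0461 0.006 ] [0.615  0.0461 0.0059]
tab n [ 0.5114 -0.2141  0.044 ] [ 0.5125 -0.2153  0.0401]
tab f [ 0.5989 -0.216   0.044 ] [ 0.5984 -0.2157  0.0448]
fl near [ 0.5123 -0.0627  0.049 ] [ 0.5163 -0.0609  0.0356]
fl near front [ 0.5147 -0.0534  0.049 ] [ 0.5277 -0.0463  0.0057]
far fr [ 0.6003 -0.0526  0.049 ] [ 0.6271 -0.0445  0.0009]
knob l [ 0.5247 -0.1288  0.056 ] [ 0.5257 -0.129   0.0528]
knob r [ 0.5305 -0.0879  0.056 ] [ 0.531  -0.0878  0.0546]
stud [ 0.534  -0.1092  0.056 ] [ 0.5328 -0.1092  0.0592]
tip [ 0.5606 -0.0221  0.032 ] [ 0.5713 -0.0157  0.0061]
mouth [0.5626 0.002  0.032 ] [ 5.596e-01 -2.000e-04  3.900e-02]
block [0.5561 0.0133 0.05  ] [0.5592 0.016  0.0427]
```

View pics/w1c.png

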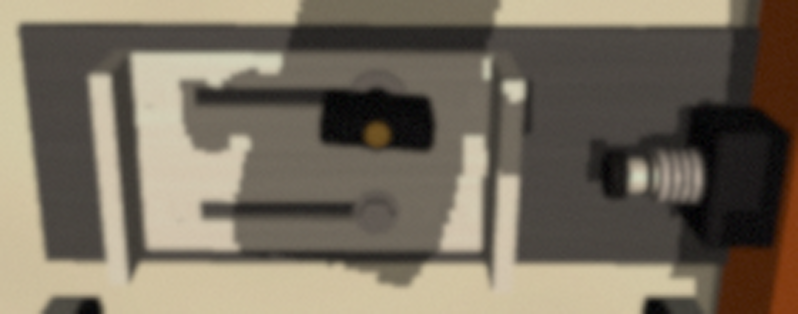

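```bash
python3 - <<'E'
from h import *
plan([0.575,-0.04,0.13],89.1)
E
```

```text
t 2.6167 ee [ 0.5008 -0.1103  0.2614] shift [131.3  71.7  73.1] rotvec [0.0002 0.0006 0.0014] F [ 0.  -0.1  0.1] j [-32.   10.7  45.3 106.6  -8.3  65.9 105.3]
```

Emit:
arm_command --increments "-1 0 24 24 0 0 0; -1 0 48 48 0 0 0; -1 0 71 73 0 0 0; -1 35 71 73 0 0 0; -1 70 71 73 0 0 0; -1 105 71 73 0 0 0; -1 131 71 73 0 0 0; -1 131 71 73 0 0 0; -1 131 71 73 0 0 0"

```text
time_s: 3.37
ee_pos: [0.5767, -0.0403, 0.1323]
tcp_rot: [-24.8, 89.8, -25.7]
ft_force: [1.2, -1.4, 0.5]
gripper_width: 0.0856
```

```bash
python3 - <<'E'
from h import *
s,p,d=snap('wrist','w2')
cv2.imwrite('pics/w2b.png',cv2.resize(p[:,:,::-1],None,fx=1.5,fy=1.5,interpolation=cv2.INTER_CUBIC))
plan([0.575,-0.04,0.13],89.1)
E
```

```text
t 3.4167 ee [ 0.5776 -0.0407  0.1334] shift [ 3.4  0.7 -2.6] rotvec [0.0008 0.0058 0.0013] F [ 0.4 -0.4  0.6] j [-29.7  26.7  38.3 106.  -20.2  53.8 106.8]
```

View pics/w2b.png

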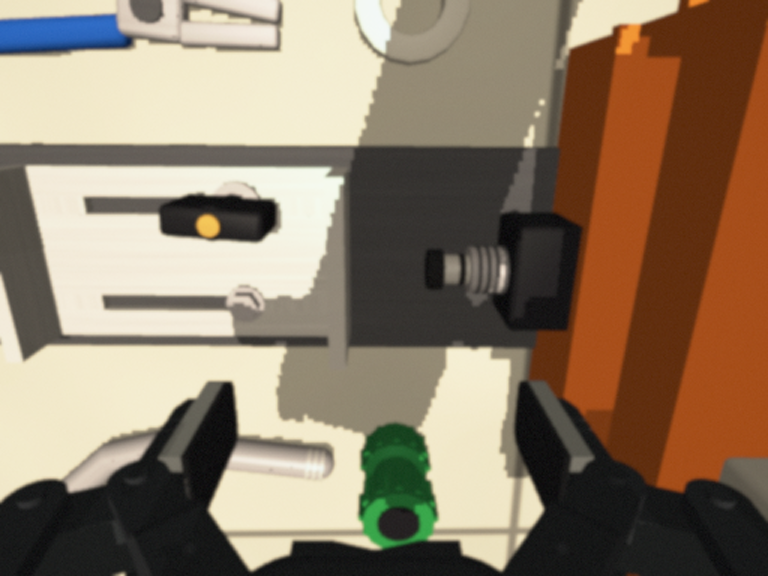

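```bash
python3 - <<'E'
from h import *
p,d,c=load('w2','wrist')
cv2.imwrite('pics/w2c.png',cv2.resize(p[145:215,200:320,::-1],None,fx=6.5,fy=6.5,interpolation=cv2.INTER_CUBIC))
def f(n,X,Y,z):
    u,v=X/1.5,Y/1.5; print(n,plane(c,u,v,z/1000).round(4), dep(c,u,v,d[int(round(v)),int(round(u))]).round(4))
f('tip',426,268,32);f('mouth',462,268,32);f('flange n',350,175,49);f('f f',350,360,49);f('stud',208,226,60)
f('block n',506,213,50);f('block f',510,325,50)
for r in (176,178,180): print(p[r,280:345].mean(1).astype(int))
E
```

```text
tip [ 0.5615 -0.0164  0.032 ] [ 0.5614 -0.0164  0.0325]
mouth [0.5618 0.0008 0.032 ] [ 5.594e-01 -5.000e-04  3.960e-02]
flange n [ 0.5154 -0.0503  0.049 ] [ 0.5202 -0.0526  0.0074]
f f [ 0.6012 -0.0531  0.049 ] [ 6.274e-01 -5.650e-02 -3.000e-04]
stud [ 0.5336 -0.1081  0.06  ] [ 0.5341 -0.1089  0.0578]
block n [0.532  0.0152 0.05  ] [0.5382 0.0234 0.0189]
block f [0.5838 0.0208 0.05  ] [0.5844 0.0212 0.0485]
[ 47  46  41  27  17  17  21  18  24  23  24  22  23  24  25  47  84 119
 134 138 138 139 139 139 136 127 103  64  33  43  76 110 126 120 106 110
 119 120 106  86  70  86 110 118 108  85  72  87 111 118 103  80  84 120
 155 161 146 111  84  63  36  20  17  26  28]
[ 52  47  42  30  18  13  20  20  23  22  21  22  20  23  24  41  81 117
 136 145 144 143 143 145 144 137 116  73  36  44  79 115 131 123 105 111
 119 121 109  86  71  83 107 118 109  88  72  89 111 117 105  84  96 152
 200 211 190 143 101  70  39  20  17  25  29]
[ 48  47  41  28  16  19  21  21  19  21  21  22  22  25  24  48  89 123
 138 142 141 142 141 141 140 131 109  66  33  42  76 113 127 120 106 109
 118 118 107  86  72  87 110 116 108  86  73  89 110 116 104  83 100 159
 209 221 199 144 101  73  44  18  17  25  30]
```

View pics/w2c.png

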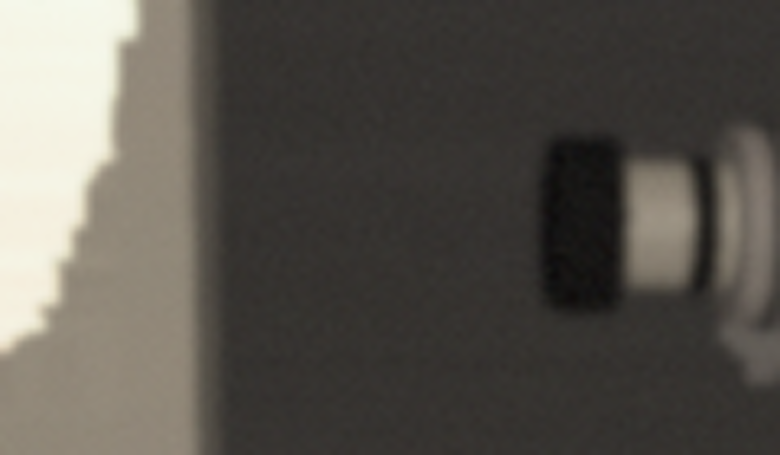

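```bash
python3 - <<'E'
from h import *
plan([0.556,-0.2145,0.13],89.1)
plan([0.556,-0.2145,0.038],89.1)
E
```

```text
t 3.4167 ee [ 0.5776 -0.0407  0.1334] shift [   3.6 -174.1  -19. ] rotvec [0.0008 0.0058 0.0013] F [ 0.4 -0.4  0.6] j [-29.7  26.7  38.3 106.  -20.2  53.8 106.8]
t 3.4167 ee [ 0.5776 -0.0407  0.1334] shift [  95.6 -174.   -19.6] rotvec [0.0008 0.0058 0.0013] F [ 0.4 -0.4  0.6] j [-29.7  26.7  38.3 106.  -20.2  53.8 106.8]
```

Emit:
arm_command --increments "-1 0 -35 -4 0 0 0; -1 0 -70 -8 0 0 0; -1 0 -105 -12 0 0 0; -1 0 -140 -16 0 0 0; -1 0 -174 -19 0 0.005 0; -1 20 -174 -19 0 0.005 0; -1 40 -174 -19 0 0.005 0; -1 50 -174 -19 0 0.005 0; -1 50 -174 -19 0 0.005 0"

```text
time_s: 4.17
ee_pos: [0.5569, -0.214, 0.084]
tcp_rot: [-32.4, 89.9, -33.2]
ft_force: [-0.9, 0.5, 0.4]
gripper_width: 0.0852
```

```bash
python3 - <<'E'
from h import *
s,p,d=snap('wrist','w3')
cv2.imwrite('pics/w3b.png',cv2.resize(p[:,:,::-1],None,fx=1.5,fy=1.5,interpolation=cv2.INTER_CUBIC))
plan([0.556,-0.2145,0.038],89.1)
E
```

```text
t 4.2167 ee [ 0.5574 -0.2142  0.0849] shift [46.9 -0.3 -1.5] rotvec [0.002  0.0025 0.0013] F [-0.9 -0.3 -0.5] j [-10.3  32.3  36.4 105.3 -24.4  50.2 127. ]
```

View pics/w3b.png

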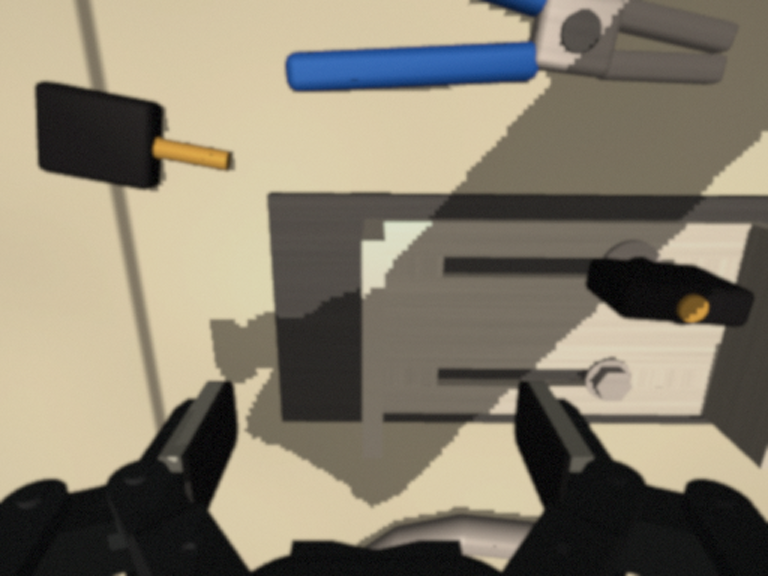

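Emit:
arm_command --increments "-1 20 0 -1 0 0 0; -1 40 0 -1 0 0 0; -1 47 0 -1 0 0 0; -1 47 0 -1 0 0 0; 0.3 47 0 -1 0 0 0; 0.5 47 0 -1 0 0 0; 0.5 47 0 -1 0 0 0; 0.5 47 0 -1 0 0 0" --force 20

```text
time_s: 4.88
ee_pos: [0.5573, -0.2145, 0.039]
tcp_rot: [-22.0, 89.7, -22.8]
ft_force: [0.5, 0.4, 0.8]
gripper_width: 0.0387
```

Emit:
arm_command --increments "0.9 0 0 0 0 0 0; 0.9 0 0 0 0 0 0; 0.9 0 0 0 0 0 0; 0.9 0 0 0 0 0 0; 0.9 0 0 0 0 0 0"

```text
time_s: 5.3
ee_pos: [0.5576, -0.215, 0.0395]
tcp_rot: [-22.1, 89.7, -23.0]
ft_force: [-0.4, -0.6, 3.7]
gripper_width: 0.0077
```

Emit:
arm_command --increments "1 0 4 0 0 0 0; 1 0 8 0 0 0 0; 1 0 12 0 0 0 0; 1 0 16 0 0 0 0; 1 0 20 0 0 0 0; 1 0 22 0 0 0 0; 1 0 24 0 0 0 0; 1 0 26 0 0 0 0"

```text
time_s: 5.97
ee_pos: [0.5581, -0.1938, 0.0396]
tcp_rot: [-51.6, 89.3, -52.5]
ft_force: [1.5, -9.7, -3.3]
gripper_width: 0.0076
```

Emit:
arm_command --increments "1 0 1 0 0 0 0; 1 0 2 0 0 0 0; 1 0 3 0 0 0 0; 1 0 4 0 0 0 0; 1 0 5 0 0 0 0"

```text
time_s: 6.38
ee_pos: [0.558, -0.1926, 0.0396]
tcp_rot: [-59.1, 88.9, -60.2]
ft_force: [2.1, -9.3, -4.8]
gripper_width: 0.0075
```

```bash
python3 - <<'E'
from h import *
plan([0.558,-0.18,0.0396],89.1)
E
```

```text
t 6.3833 ee [ 0.558  -0.1926  0.0396] shift [-0.2 12.6 -0.3] rotvec [-0.0027  0.0095  0.0159] F [ 2.1 -9.3 -4.8] j [-11.5  35.1  34.5 108.1 -26.7  44.3 126.4]
```

Emit:
arm_command --increments "1 0 3 0 0 0.01 0.016; 1 0 6 0 0 0.01 0.016; 1 0 8 0 0 0.01 0.016; 1 0 9 0 0 0.01 0.016; 1 0 10 0 0 0.01 0.016; 1 0 11 0 0 0.01 0.016; 1 0 12 0 0 0.01 0.016; 1 0 13 0 0 0.01 0.016; 1 0 13 0 0 0.01 0.016"

```text
time_s: 7.13
ee_pos: [0.5583, -0.1835, 0.0396]
tcp_rot: [-75.9, 89.6, -77.1]
ft_force: [1.3, -8.7, -3.3]
gripper_width: 0.0079
```

```bash
python3 - <<'E'
from h import *
plan([0.558,-0.18,0.0396],89.1)
for i in range(2): s,p,d=snap('side',f's{i}'); print(s['ft_force'])
cv2.imwrite('pics/s1c.png',cv2.resize(p[185:245,170:340,::-1],None,fx=4.7,fy=4.7,interpolation=cv2.INTER_CUBIC))
E
```

```text
t 7.1333 ee [ 0.5583 -0.1835  0.0396] shift [-0.   3.5 -0.4] rotvec [-0.0042  0.0016  0.0064] F [ 1.3 -8.7 -3.3] j [-12.   35.1  34.4 108.  -26.9  45.  125.8]
[ 1.28714663 -8.72462007 -3.30995628]
[ 1.18455279 -8.6470863  -2.36939403]
```

View pics/s1c.png

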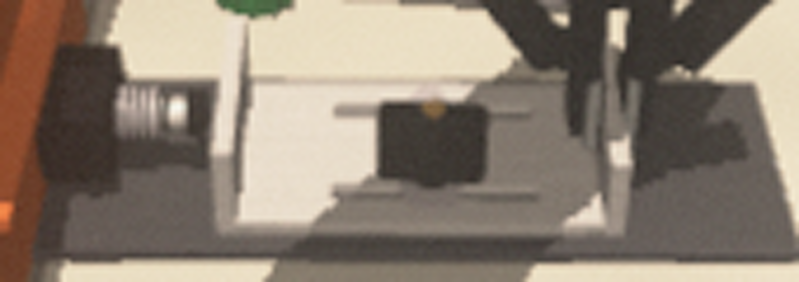

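Emit:
arm_command --increments "1 0 3 0 0 0 0.006; 1 0 5 0 0 0 0.006; 1 0 6 0 0 0 0.006; 1 0 7 0 0 0 0.006; 1 0 7 0 0 0 0.006; 1 0 7 0 0 0 0.006"

```text
time_s: 7.73
ee_pos: [0.5584, -0.1803, 0.0396]
tcp_rot: [-62.5, 89.6, -63.7]
ft_force: [2.0, -8.6, -3.8]
gripper_width: 0.0076
```

```bash
python3 - <<'E'
from h import *
plan([0.558,-0.18,0.0396],89.1)
s,p,d=snap('side','s2')
cv2.imwrite('pics/s2c.png',cv2.resize(p[185:245,170:340,::-1],None,fx=4.7,fy=4.7,interpolation=cv2.INTER_CUBIC))
E
```

```text
t 7.7333 ee [ 0.5584 -0.1803  0.0396] shift [-0.   0.3 -0.4] rotvec [-0.0053  0.0033  0.0064] F [ 2.  -8.6 -3.8] j [-12.4  35.   34.4 108.2 -26.9  44.8 125.5]
```

View pics/s2c.png

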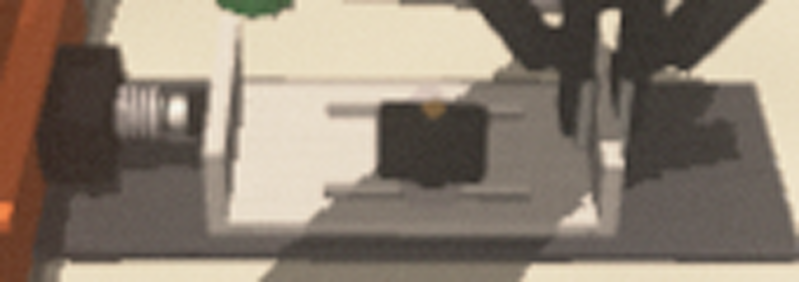

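Emit:
arm_command --increments "1 0 3 0 0 0 0.006; 1 0 5 0 0 0 0.006; 1 0 5.5 0 0 0 0.006; 1 0 5.5 0 0 0 0.006"

```text
time_s: 8.12
ee_pos: [0.5584, -0.1785, 0.0396]
tcp_rot: [-53.1, 89.5, -54.3]
ft_force: [1.6, -8.4, -3.8]
gripper_width: 0.0076
```

Emit:
arm_command --increments "1 0 3 0 0 0 0.006; 1 0 5 0 0 0 0.006; 1 0 5.5 0 0 0 0.006; 1 0 5.5 0 0 0 0.006"

```text
time_s: 8.45
ee_pos: [0.5584, -0.1769, 0.0396]
tcp_rot: [-46.7, 89.5, -48.0]
ft_force: [1.3, -9.1, -3.0]
gripper_width: 0.0074
```

```bash
python3 - <<'E'
from h import *
plan([0.558,-0.18,0.0396],89.1)
s,p,d=snap('side','s3'); s,q,d=snap('scene','c3')
cv2.imwrite('pics/s3c.png',np.vstack([cv2.resize(p[185:235,170:270,::-1],None,fx=6,fy=6,interpolation=cv2.INTER_CUBIC),cv2.resize(q[145:195,230:330,::-1],None,fx=6,fy=6,interpolation=cv2.INTER_CUBIC)]))
E
```

```text
t 8.45 ee [ 0.5584 -0.1769  0.0396] shift [-0.  -3.1 -0.3] rotvec [-0.0068  0.0065  0.007 ] F [ 1.3 -9.1 -3. ] j [-12.7  34.8  34.4 108.5 -27.   44.5 125.1]
```

View pics/s3c.png

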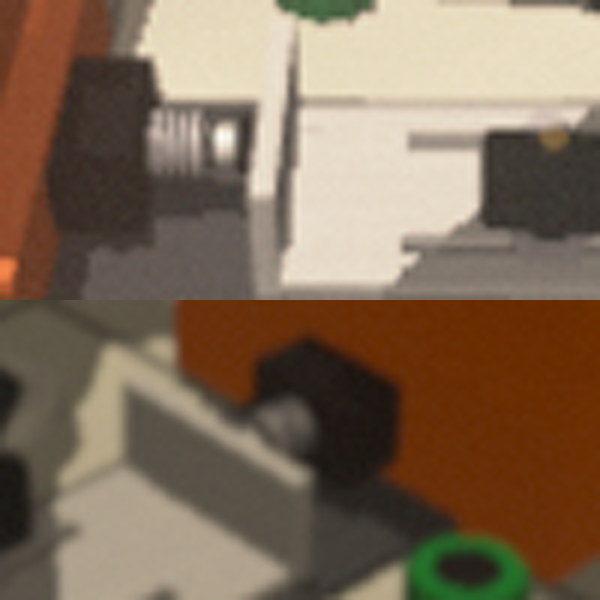

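Emit:
arm_command --increments "1 0 3 0 0 0 0.007; 1 0 5 0 0 0 0.007; 1 0 5.5 0 0 0 0.007; 1 0 5.5 0 0 0 0.007"

```text
time_s: 8.88
ee_pos: [0.5584, -0.176, 0.0396]
tcp_rot: [-41.2, 89.3, -42.5]
ft_force: [2.4, -10.2, -3.9]
gripper_width: 0.0074
```

Emit:
arm_command --increments "1 0 3 0 0 0 0.007; 1 0 5 0 0 0 0.007; 1 0 5.5 0 0 0 0.007; 1 0 5.5 0 0 0 0.007"

```text
time_s: 9.22
ee_pos: [0.5585, -0.1755, 0.0396]
tcp_rot: [-38.9, 89.2, -40.3]
ft_force: [2.1, -11.0, -5.2]
gripper_width: 0.0076
```

Emit:
arm_command --increments "1 0 3 0 0 0 0.008; 1 0 5 0 0 0 0.008; 1 0 6.5 0 0 0 0.008; 1 0 6.5 0 0 0 0.008; 1 0 6.5 0 0 0 0.008"

```text
time_s: 9.63
ee_pos: [0.5585, -0.1746, 0.0396]
tcp_rot: [-36.6, 89.1, -38.0]
ft_force: [2.3, -12.4, -4.8]
gripper_width: 0.0072
```

```bash
python3 - <<'E'
from h import *
plan([0.558,-0.18,0.0396],89.1)
E
```

```text
t 9.6333 ee [ 0.5585 -0.1746  0.0396] shift [ 0.1 -5.5 -0.3] rotvec [-0.0099  0.013   0.0097] F [  2.3 -12.4  -4.8] j [-13.1  34.6  34.5 108.9 -27.1  43.9 124.8]
```

Emit:
arm_command --increments "1 0 3 0 0 0 0.01; 1 0 5 0 0 0 0.01; 1 0 6.3 0 0 0 0.01; 1 0 6.3 0 0 0 0.01"

```text
time_s: 9.97
ee_pos: [0.5584, -0.1742, 0.0396]
tcp_rot: [-31.3, 89.0, -32.9]
ft_force: [3.6, -13.2, -5.6]
gripper_width: 0.0074
```

Emit:
arm_command --increments "1 0 0 0 0 0 0; 1 0 0 0 0 0 0; 1 0 0 0 0 0 0; 1 0 0 0 0 0 0"

```text
time_s: 10.3
ee_pos: [0.5585, -0.1744, 0.0396]
tcp_rot: [-33.0, 88.9, -34.5]
ft_force: [1.9, -4.0, -0.8]
gripper_width: 0.0074
```

Emit:
arm_command --increments "0.5 0 0 0 0 0 0; 0.5 0 0 0 0 0 0; 0.5 0 0 0 0 0 0; 0.5 -20 0 0 0 0 0; 0.5 -50 0 0 0 0 0; 0.5 -85 0 0 0 0 0; 0.5 -100 0 0 0 0 0; 0.5 -100 0 0 0 0 0"

```text
time_s: 10.97
ee_pos: [0.5594, -0.1739, 0.1436]
tcp_rot: [-24.5, 88.6, -26.0]
ft_force: [0.3, 0.1, 0.2]
gripper_width: 0.0211
```

```bash
python3 - <<'E'
from h import *
s,p,d=snap('side','s4')
cv2.imwrite('pics/s4c.png',cv2.resize(p[185:235,170:270,::-1],None,fx=6,fy=6,interpolation=cv2.INTER_CUBIC))
plan([0.575,-0.045,0.12],89.1)
E
```

```text
t 11.0167 ee [ 0.5581 -0.1731  0.1413] shift [ 20.4 128.7  13.2] rotvec [-0.0097  0.0193  0.0097] F [ 0.  -1.2 -0.8] j [-18.   26.7  40.2 105.6 -20.8  53.9 119.8]
```

View pics/s4c.png

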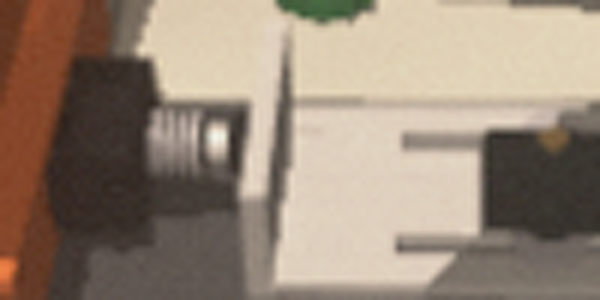

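Emit:
arm_command --increments "0.5 0 40 4 0 0 0; 0.5 0 80 8 0 0.01 0.005; 0.5 0 110 12 -0.01 0.019 0.01; 0.5 10 132 13 -0.01 0.019 0.01; 0.5 28 134 13 -0.01 0.019 0.01; 0.5 28 134 13 -0.01 0.019 0.01; 0.5 28 134 13 -0.01 0.019 0.01"

```text
time_s: 11.6
ee_pos: [0.5732, -0.0396, 0.1104]
tcp_rot: [-175.4, 89.7, -176.2]
ft_force: [-0.0, -1.1, -0.2]
gripper_width: 0.0214
```

```bash
python3 - <<'E'
from h import *
s,p,d=snap('wrist','w4')
print(s['ee_pos'],s['tcp_rot'])
cv2.imwrite('pics/w4b.png',cv2.resize(p[:,:,::-1],None,fx=1.5,fy=1.5,interpolation=cv2.INTER_CUBIC))
E
```

```text
[ 0.57318833 -0.03956563  0.11039916] [-175.37420279   89.73838398 -176.2386954 ]
```

View pics/w4b.png

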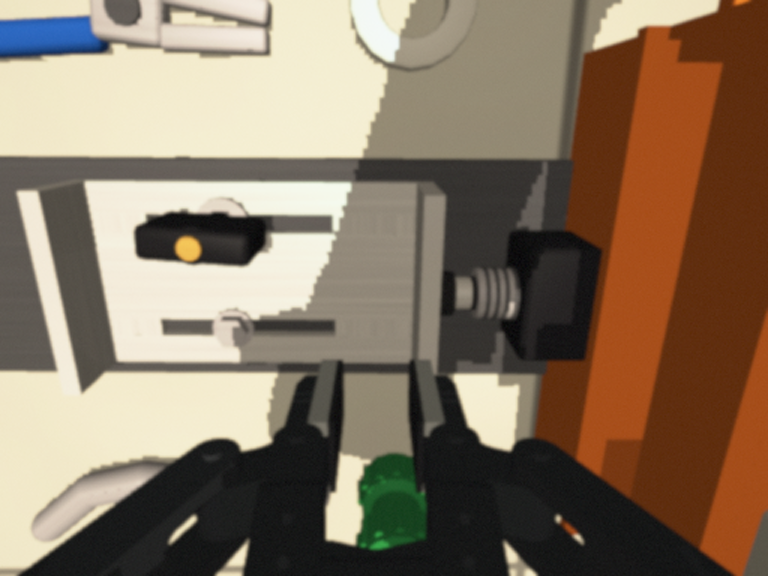

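```bash
python3 - <<'E'
from h import *
p,d,c=load('w4','wrist')
cv2.imwrite('pics/w4c.png',cv2.resize(p[165:225,270:370,::-1],None,fx=8,fy=8,interpolation=cv2.INTER_CUBIC))
for r in (192,194,196,198): print(p[r,290:350].mean(1).astype(int))
f=c[0]
print((c[4][2]-.039))
for u in (302,316): print(plane(c,u,195,.039))
E
```

```text
[133 133 128 111  75  38  21  19  21  21  21  23  31  61  97 125 138 139
 138 139 138 137 139 134 115  76  40  35  59  91 113 121 121 112  94  72
  75  98 115 117 102  75  66  88 111 118 108  85  68  80 104 115 113  98
  79  65  50  31  13  13]
[133 132 129 110  71  34  26  23  20  20  19  21  33  62 100 132 142 144
 144 144 145 144 143 138 120  80  41  35  59  90 113 123 123 114  94  72
  76  98 117 119 106  80  67  88 112 120 107  85  69  78  99 117 117 110
  95  85  64  39  18  16]
[133 132 128 107  66  34  19  22  22  19  20  25  32  65 102 132 140 141
 140 141 142 141 141 136 115  78  38  35  58  88 112 121 119 111  92  70
  76  97 114 117 105  81  70  87 109 117 107  84  69  79 100 115 117 108
  99  88  71  41  18  20]
[133 133 125 103  65  30  22  23  21  23  20  23  33  61  97 123 133 133
 133 133 135 132 132 128 108  74  38  36  57  89 111 118 117 109  91  72
  76  95 111 116 103  78  69  86 109 115 104  83  68  81 102 114 115 108
 101  94  72  41  19  19]
0.1950342699261222
[ 0.55954174 -0.00677617  0.039     ]
[0.55967694 0.00211698 0.039     ]
```

View pics/w4c.png

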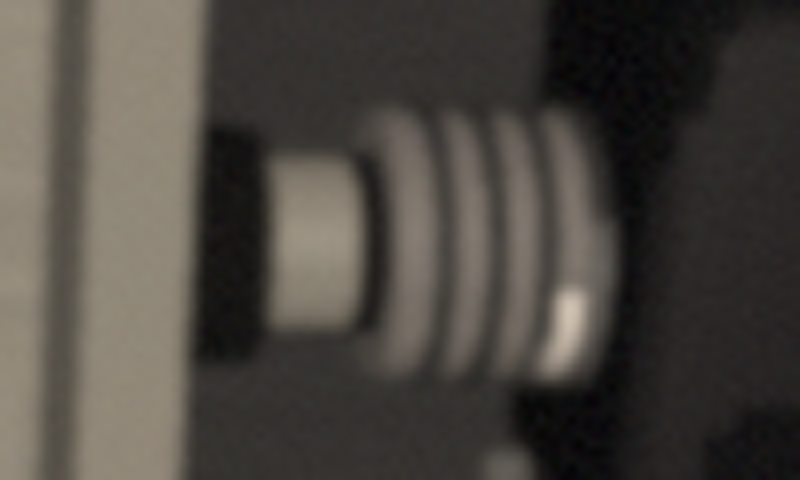

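```bash
python3 - <<'E'
from h import *
def half(pr,a,b,lev):
    for i in range(a,b):
        if (pr[i]-lev)*(pr[i+1]-lev)<=0: return i+(pr[i]-lev)/(pr[i]-pr[i+1])
def mn(pr,i): # parabola
    a,b,c=pr[i-1],pr[i],pr[i+1]; return i+0.5*(a-c)/(a-2*b+c)
for tag,rows,e,rg,gs,rim in (('w2',range(175,182),(293,299),(304,310),(320,326),0),('w4',range(191,199),(300,306),(311,319),(325,332),0)):
    p,d,c=load(tag,'wrist'); pr=p[list(rows)].mean(2).mean(0); v=np.mean(list(rows))
    Y=lambda u,z: plane(c,u,v,z)[1]*1000
    ed=half(pr,*e,80); r0=half(pr,*rg,88); k=rg[0]+np.argmin(pr[rg[0]:rg[1]]); r1=half(pr,k,k+5,85)
    g=[mn(pr,i) for i in gs]
    print(tag,ed,r0,mn(pr,k),r1,g,'Y edge',Y(ed,.039),'ring',Y(r0,.039),Y(mn(pr,k),.039),Y(r1,.039),'groove',[Y(x,.043) for x in g], 'rim314' , Y(314,.039),Y(314,.043),'318.4',Y(318.4,.039),Y(318.4,.043))
E
```

```text
w2 295.8780193236715 306.48578199052133 308.2876404494382 310.2121212121212 [np.float64(320.01013513513516), np.float64(325.95454545454544)] Y edge -8.840150457958492 ring -1.4841283902768607 -0.23471634408492315 1.099690673204465 groove [np.float64(7.0249320013923215), np.float64(11.06975810248205)] rim314 3.7260555883623576 2.93507364892074 318.4 6.776682516406632 5.929275986356459
w4 303.4779735682819 314.71460423634335 316.63658536585365 318.84 [np.float64(325.3534482758621), np.float64(331.8568521031208)] Y edge -5.8497438648799704 ring 1.2843031271853114 2.5045044105969985 3.9033607034400646 groove [np.float64(7.086664343866893), np.float64(11.130458522189892)] rim314 0.8306212291342568 0.026743120235102336 318.4 3.624024515205701 2.762855894497936
```

```bash
python3 - <<'E'
from h import *
plan([0.534,-0.1085,0.16],-8)
E
```

```text
t 11.65 ee [ 0.5741 -0.0407  0.1116] shift [-48.3 -68.5 -39. ] rotvec [ 1.6937e+00 -9.0000e-04  2.2000e-03] F [ 0.6  0.7 -0.2] j [-29.3  28.4  38.  107.1 -21.8  51.9 108.1]
```

Emit:
arm_command --increments "0.2 -24 -20 -12 0 0 0; 0.2 -48 -40 -24 0.1 0 0; 0.2 -48 -68 -39 0.22 0 0; 0.2 -48 -68 -39 0.34 0 0; 0.2 -48 -68 -39 0.46 0 0; 0.2 -48 -68 -39 0.58 0 0; 0.2 -48 -68 -39 0.7 0 0; 0.2 -48 -68 -39 0.82 0 0; 0.2 -48 -68 -39 0.94 0 0; 0.2 -48 -68 -39 1.05 0 0"

```text
time_s: 12.48
ee_pos: [0.5338, -0.1097, 0.1606]
tcp_rot: [-78.1, 89.9, -139.8]
ft_force: [0.3, 0.3, 0.5]
gripper_width: 0.0344
```

```bash
python3 - <<'E'
from h import *
plan([0.534,-0.1085,0.16],-8)
E
```

```text
t 12.4833 ee [ 0.5338 -0.1097  0.1606] shift [ 0.6  0.7 -1. ] rotvec [6.35e-01 5.00e-04 9.00e-04] F [0.3 0.3 0.5] j [-36.5  27.4  56.8 109.2 -26.9  58.   60.6]
```

Emit:
arm_command --increments "0.2 0 0 0 0.12 0 0; 0.2 0 0 0 0.24 0 0; 0.2 0 0 0 0.36 0 0; 0.2 0 0 0 0.48 0 0; 0.2 0 0 0 0.6 0 0; 0.2 0 0.7 -1 0.635 0 0; 0.2 0 0.7 -1 0.635 0 0; 0.2 0 0.7 -1 0.635 0 0"

```text
time_s: 13.15
ee_pos: [0.5339, -0.1096, 0.1611]
tcp_rot: [6.1, 89.9, -92.0]
ft_force: [0.2, 0.3, 0.3]
gripper_width: 0.0346
```

```bash
python3 - <<'E'
from h import *
plan([0.534,-0.1085,0.16],-8)
s,p,d=snap('wrist','w5')
cv2.imwrite('pics/w5b.png',cv2.resize(p[:,:,::-1],None,fx=1.5,fy=1.5,interpolation=cv2.INTER_CUBIC))
E
```

```text
t 13.15 ee [ 0.5339 -0.1096  0.1611] shift [ 1.1 -0.1 -1.1] rotvec [-0.0005  0.0009 -0.0001] F [0.2 0.3 0.3] j [-41.5  32.6  65.9 109.3 -34.2  60.9  30.9]
```

View pics/w5b.png

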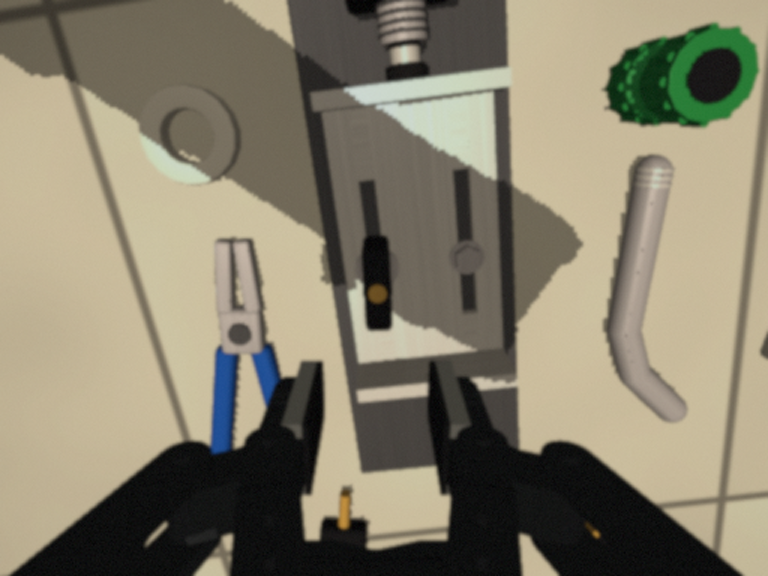

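Emit:
arm_command --increments "0.2 40 0 -1 0 0 0; 0.2 75 0 -1 0 0 0; 0.2 100 0 -1 0 0 0; 0.2 118 0 -1 0 0 0; 0.2 118 0 -1 0 0 0; 0.2 118 0 -1 0 0 0"

```text
time_s: 13.7
ee_pos: [0.5337, -0.1089, 0.0431]
tcp_rot: [-54.2, 89.9, -152.3]
ft_force: [0.3, -0.6, 0.5]
gripper_width: 0.0338
```

```bash
python3 - <<'E'
from h import *
plan([0.534,-0.1085,0.043],-8)
s,p,d=snap('side','s5');s,q,d=snap('scene','c5')
cv2.imwrite('pics/s5c.png',np.vstack([cv2.resize(p[160:240,170:340,::-1],None,fx=4.7,fy=4,interpolation=cv2.INTER_CUBIC),cv2.resize(q[130:200,190:360,::-1],None,fx=4.7,fy=4,interpolation=cv2.INTER_CUBIC)])[:600])
E
```

```text
t 13.7 ee [ 0.5337 -0.1089  0.0431] shift [ 0.1  0.2 -0.5] rotvec [-0.0008  0.0006  0.0009] F [ 0.3 -0.6  0.5] j [-33.7  40.3  55.1 114.  -44.1  49.6  37.9]
```

View pics/s5c.png

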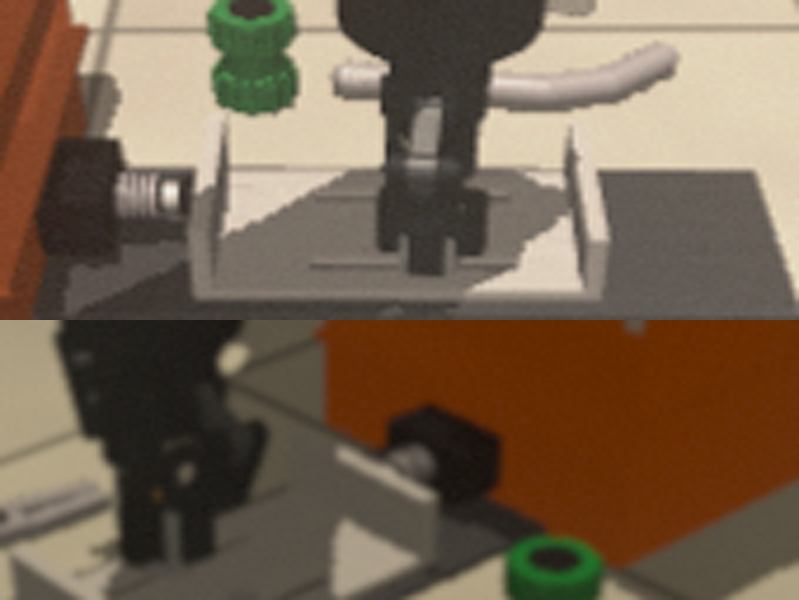

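Emit:
arm_command --increments "1 0 0 0 0 0 0; 1 0 0 0 0 0 0; 1 0 0 0 0 0 0; 1 0 0 0 0 0 0; 1 0 0 0 0 0 0" --force 50

```text
time_s: 14.22
ee_pos: [0.5348, -0.1095, 0.0463]
tcp_rot: [99.4, 89.9, 1.4]
ft_force: [-4.1, 1.2, 7.9]
gripper_width: 0.0136
```

```bash
python3 - <<'E'
from h import *
s=state();print(s['ft_torque'],s['ft_force'])
plan([0.534,-0.1085,0.043],-8)
E
```

```text
[0.15219722 0.91080129 0.10324274] [-4.12889743  1.23543164  7.87807339]
t 14.2167 ee [ 0.5348 -0.1095  0.0463] shift [ 3.3 -0.9 -0.9] rotvec [-0.0001 -0.0004 -0.0023] F [-4.1  1.2  7.9] j [-33.8  40.1  55.3 113.9 -44.   49.8  37.9]
```

Emit:
arm_command --increments "1 0 0 0 0.1 0 0; 1 0 0 0 0.2 0 0; 1 0 0 0 0.3 0 0; 1 0 0 0 0.4 0 0; 1 0 0 0 0.5 0 0; 1 0 0 0 0.6 0 0; 1 0 0 0 0.6 0 0"

```text
time_s: 14.8
ee_pos: [0.5344, -0.1094, 0.0465]
tcp_rot: [108.6, 89.9, -23.8]
ft_force: [-1.1, -0.8, -4.3]
gripper_width: 0.0138
```

```bash
python3 - <<'E'
from h import *
s=state();print(s['ft_torque'],s['ft_force'])
plan([0.534,-0.1085,0.045],-8)
E
```

```text
[-0.05929413  0.16916653 -0.04811716] [-1.14558409 -0.75321991 -4.25682733]
t 14.8 ee [ 0.5344 -0.1094  0.0465] shift [ 1.5 -0.9 -0.3] rotvec [-0.6011 -0.     -0.0018] F [-1.1 -0.8 -4.3] j [-37.8  45.4  62.8 114.  -51.2  54.3   9.5]
```

Emit:
arm_command --increments "1 0 0 0 0.1 0 0; 1 0 0 0 0.2 0 0; 1 0 0 0 0.3 0 0; 1 0 0 0 0.4 0 0; 1 0 0 0 0.45 0 0; 1 0 0 0 0.5 0 0; 1 0 0 0 0.5 0 0; 1 0 0 0 0.5 0 0"

```text
time_s: 15.47
ee_pos: [0.5343, -0.1092, 0.0465]
tcp_rot: [140.3, 89.9, -20.6]
ft_force: [-0.6, -0.3, -5.6]
gripper_width: 0.0131
```

```bash
python3 - <<'E'
from h import *
s=state();print(s['ft_torque'],s['ft_force'])
plan([0.534,-0.1085,0.045],-8)
E
```

```text
[-0.15063664  0.06839348 -0.07324317] [-0.60200496 -0.31235697 -5.63756475]
t 15.4667 ee [ 0.5343 -0.1092  0.0465] shift [ 1.5 -0.8  0.1] rotvec [-1.0983e+00 -5.0000e-04 -1.5000e-03] F [-0.6 -0.3 -5.6] j [-40.2  50.1  68.2 114.  -56.6  58.5 -14.7]
```

Emit:
arm_command --increments "1 0 0 0 0.06 0 0; 1 0 0 0 0.12 0 0; 1 0 0 0 0.12 0 0; 1 0 0 0 0.12 0 0"

```text
time_s: 15.8
ee_pos: [0.5343, -0.1092, 0.0465]
tcp_rot: [152.4, 89.9, -15.3]
ft_force: [-0.9, -0.7, -6.3]
gripper_width: 0.0131
```

```bash
python3 - <<'E'
from h import *
s=state();print(s['ft_torque'],s['ft_force'])
plan([0.534,-0.1085,0.045],-8)
s,p,d=snap('side','s6')
cv2.imwrite('pics/s6c.png',cv2.resize(p[160:240,170:340,::-1],None,fx=4.7,fy=4.7,interpolation=cv2.INTER_CUBIC))
E
```

```text
[-0.25794414  0.06544003 -0.09588057] [-0.91351663 -0.73927986 -6.33033747]
t 15.8 ee [ 0.5343 -0.1092  0.0465] shift [ 1.5 -0.7  0.2] rotvec [-1.2159e+00 -8.0000e-04 -1.5000e-03] F [-0.9 -0.7 -6.3] j [-40.7  51.2  69.4 114.  -57.8  59.6 -20.6]
```

View pics/s6c.png

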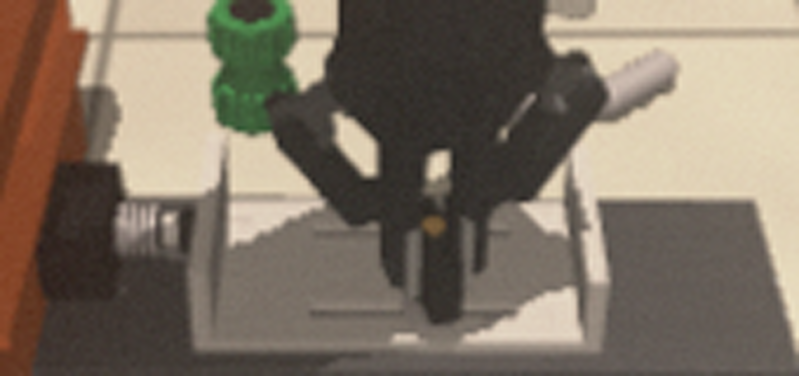

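Emit:
arm_command --increments "0.5 0 0 0 0 0 0; 0.5 0 0 0 0 0 0; 0.5 0 0 0 0 0 0; 0.5 -25 0 0 0 0 0; 0.5 -60 0 0 0 0 0; 0.5 -95 0 0 0 0 0; 0.5 -95 0 0 0 0 0"

```text
time_s: 16.43
ee_pos: [0.5376, -0.1115, 0.1479]
tcp_rot: [151.8, 89.3, -15.9]
ft_force: [-0.1, -0.1, 1.5]
gripper_width: 0.0214
```

```bash
python3 - <<'E'
from h import *
plan([0.5,-0.05,0.16],-11)
plan([0.575,-0.04,0.16],89.1)
s,p,d=snap('wrist','w6')
cv2.imwrite('pics/w6b.png',cv2.resize(p[:,:,::-1],None,fx=1.5,fy=1.5,interpolation=cv2.INTER_CUBIC))
s,p,d=snap('side','s7')
cv2.imwrite('pics/s7c.png',cv2.resize(p[160:240,170:340,::-1],None,fx=4.7,fy=4.7,interpolation=cv2.INTER_CUBIC))
E
```

```text
t 16.4333 ee [ 0.5376 -0.1115  0.1479] shift [-12.8 -68.   23.5] rotvec [-1.1636 -0.0064 -0.0118] F [-0.1 -0.1  1.5] j [-45.4  45.6  78.8 110.1 -49.5  67.7 -25.6]
t 16.4333 ee [ 0.5376 -0.1115  0.1479] shift [-11.9 -61.8 -51.9] rotvec [-2.9106  0.0068 -0.0173] F [-0.1 -0.1  1.5] j [-45.4  45.6  78.8 110.1 -49.5  67.7 -25.6]
```

View pics/w6b.png

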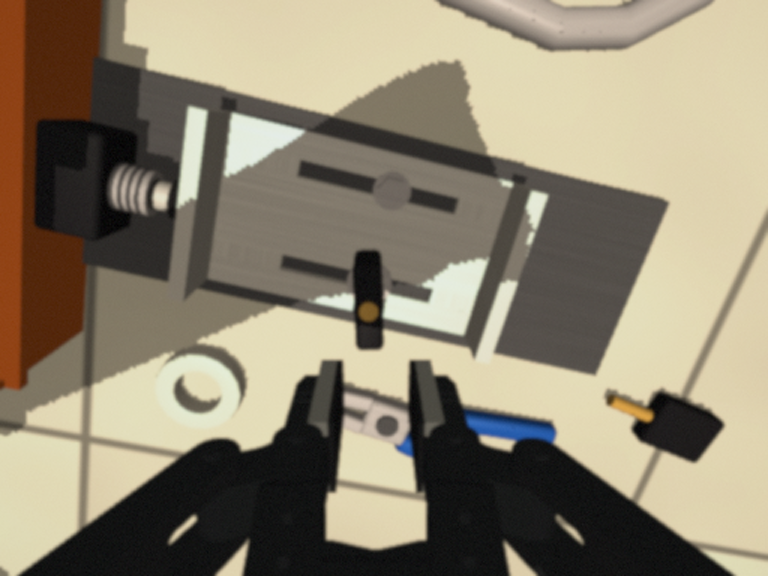

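View pics/s7c.png

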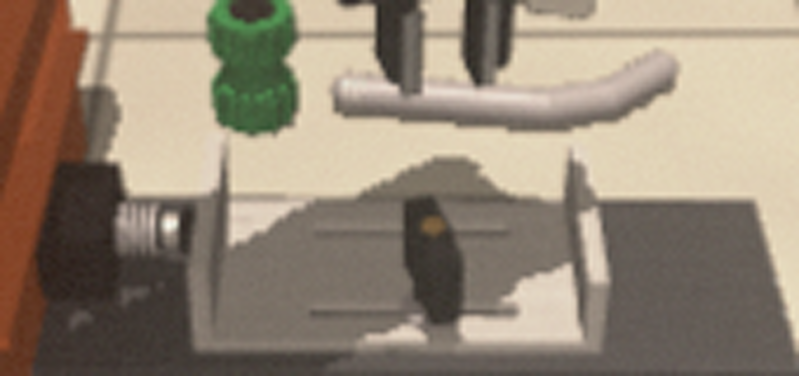

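```bash
python3 - <<'E'
from h import *
p,d,c=load('w6','wrist')
az=lambda a,b:np.degrees(np.arctan2(*(b-a)[1::-1]))
P=lambda X,Y,z:plane(c,X/1.5,Y/1.5,z)
print('bar L',az(P(358,343,.056),P(356.5,280,.056)),'R',az(P(383,343,.056),P(382,280,.056)))
print('strip edges',az(P(598,372,.006),P(90,262,.006)),az(P(667,201,.006),P(100,60,.006)))
g=p.mean(2)
k=g[165:235,235:258]
print(k[::6].astype(int))
cv2.imwrite('pics/w6c.png',np.hstack([cv2.resize(p[90:170,20:130,::-1],None,fx=4,fy=4,interpolation=cv2.INTER_CUBIC),cv2.resize(p[160:240,210:290,::-1],None,fx=4,fy=4,interpolation=cv2.INTER_CUBIC)]))
E
```

```text
bar L 12.904291003391506 R 13.411392049509132
strip edges 88.95442515631056 88.96440258245477
[[117 118 116 114 113 108 107 104 104 107 105 105 105 104 103 107 111 115
  118 119 119 118 120]
 [ 99  71  34  15  10  10  10  14  12   7  13  12  12  10   7  17  11  21
   50  84 109 117 119]
 [ 75  41  18  12  18  16  12  16  13  15  15  10  16  16  15  12  16  18
   33  64  90 104 112]
 [ 55  28  17  16  16  20  15  15  14  14  13  16  17  17  17  18  16  18
   27  52  80  95  97]
 [ 61  33  19  15  15  18  13  13  16  18  13  17  16  15  14  14  16  15
   22  49  74  92  99]
 [106  66  26  14  17  17  15  14  17  14  17  12  14  17  14  20  12  15
   21  43  91 145 181]
 [189 118  47  18  17  22  28  37  46  49  51  52  45  38  28  21  22  12
   15  40  83 140 191]
 [ 93  49  27  35  62  77  86  87  86  86  84  84  84  84  83  80  69  45
   31  65 129 188 221]
 [ 85  60  33  18  18  29  43  55  67  69  70  71  67  61  49  35  17  12
   21  35  64  93 107]
 [196 159  97  46  36  39  41  43  42  43  42  40  39  36  35  35  32  28
   29  53  96 129 135]
 [205 173 113  54  34  38  40  43  42  41  38  38  39  37  36  34  34  30
   32  60 116 171 202]
 [209 200 171 122  77  53  49  47  44  48  46  47  48  48  47  47  49  58
   80 126 170 200 209]]
```

View pics/w6c.png

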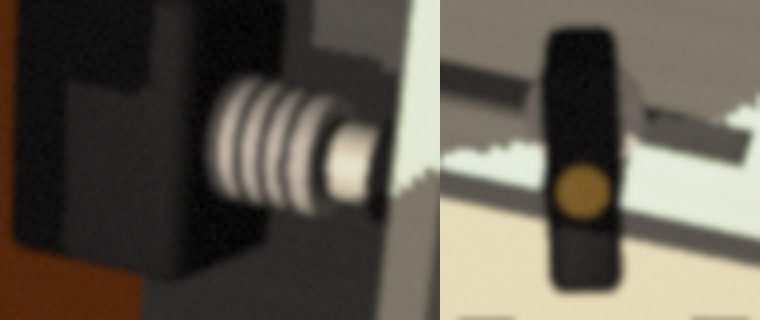

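Emit:
arm_command --increments "0.5 0 0 0 -0.12 0 0; 0.5 0 0 0 -0.24 0 0; 0.5 0 0 0 -0.36 0 0; 0.5 0 0 0 -0.48 0 0; 0.5 0 0 0 -0.6 0 0; 0.5 0 0 0 -0.72 0 0; 0.5 0 0 0 -0.84 0 0; 0.5 0 0 0 -0.96 0 0; 0.5 0 0 0 -1.08 0 0; 0.5 0 0 0 -1.2 0 0"

```text
time_s: 17.37
ee_pos: [0.5346, -0.1089, 0.1421]
tcp_rot: [103.4, 89.8, 4.9]
ft_force: [-0.4, 0.4, -0.5]
gripper_width: 0.0214
```

Emit:
arm_command --increments "0.5 0 0 0 -0.12 0 0; 0.5 0 0 0 -0.24 0 0; 0.5 0 0 0 -0.36 0 0; 0.5 0 0 0 -0.48 0 0; 0.5 0 0 0 -0.6 0 0; 0.5 0 0 0 -0.72 0 0; 0.5 0 0 0 -0.84 0 0; 0.5 0 0 0 -0.96 0 0; 0.5 0 0 0 -1.08 0 0; 0.5 0 0 0 -1.2 0 0"

```text
time_s: 18.2
ee_pos: [0.5338, -0.1084, 0.141]
tcp_rot: [62.2, 89.9, 32.8]
ft_force: [-0.4, -0.9, 0.1]
gripper_width: 0.0216
```

```bash
python3 - <<'E'
from h import *
plan([0.5732,-0.0396,0.1104],89.1)
E
```

```text
t 18.2 ee [ 0.5338 -0.1084  0.141 ] shift [30.8 79.2  0.5] rotvec [-0.4973  0.0013 -0.0014] F [-0.4 -0.9  0.1] j [-29.1  24.8  45.8 110.2 -21.9  53.9  87.9]
```

Emit:
arm_command --increments "0.5 0 0 0 -0.12 0 0; 0.5 0 0 0 -0.24 0 0; 0.5 0 25 0 -0.36 0 0; 0.5 0 50 0 -0.48 0 0; 0.5 10 79 0 -0.497 0 0; 0.5 31 79 0 -0.497 0 0; 0.5 31 79 0 -0.497 0 0; 0.5 31 79 0 -0.497 0 0"

```text
time_s: 18.87
ee_pos: [0.5708, -0.0395, 0.1085]
tcp_rot: [170.5, 89.8, 169.6]
ft_force: [0.6, -0.9, 1.2]
gripper_width: 0.0217
```

```bash
python3 - <<'E'
from h import *
s,p,d=snap('wrist','w7')
print(s['ee_pos'],s['tcp_rot'])
cv2.imwrite('pics/w7c.png',cv2.resize(p[165:225,270:370,::-1],None,fx=8,fy=8,interpolation=cv2.INTER_CUBIC))
for r in (192,194,196): print(p[r,290:350].mean(1).astype(int))
s,q,d=snap('scene','c7'); cv2.imwrite('pics/w7a.png',np.hstack([p,q])[:,:,::-1][:, ::1][:, :512])
E
```

```text
[ 0.57083011 -0.03954694  0.10849855] [170.54647718  89.83229039 169.63896394]
[135 132 131 115  82  47  29  22  22  24  21  22  32  59  91 114 121 122
 124 123 123 125 120 112  92  55  33  41  63  89 107 115 114 105  86  68
  73  93 108 111  99  73  66  87 106 112 102  83  79 115 161 184 179 149
 108  78  56  32  14  13]
[134 132 129 113  79  43  22  18  22  16  22  22  31  58  95 120 130 131
 130 130 131 130 129 123 105  69  36  35  58  88 112 118 119 113  96  73
  71  94 112 116 103  77  65  85 108 115 106  85  74 105 154 190 197 171
 123  85  67  39  16  13]
[132 132 129 109  75  37  26  24  24  22  21  19  29  56  95 126 135 137
 138 139 139 139 137 133 115  77  42  36  56  89 111 122 122 117 102  76
  70  93 112 117 106  82  67  82 105 115 112  92  75  93 150 195 204 184
 135  96  73  46  21  11]
```

View pics/w7c.png

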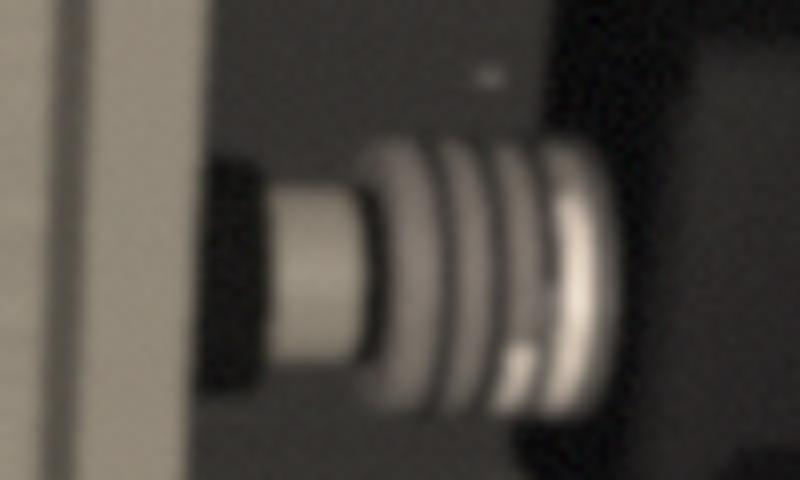

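View pics/c7.png

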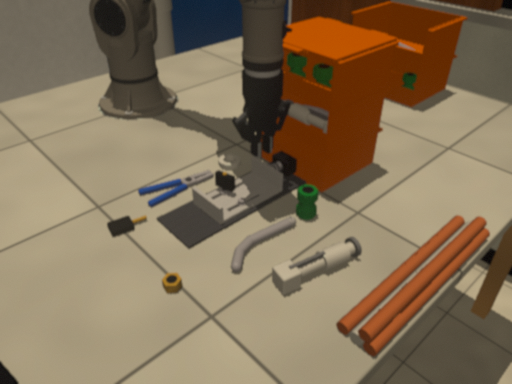

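```bash
python3 - <<'E'
from h import *
p,d,c=load('w5','wrist')
print(c[4])
cv2.imwrite('pics/w5c.png',cv2.resize(p[0:65,230:310,::-1],None,fx=9,fy=9,interpolation=cv2.INTER_CUBIC))
for u in (267,269,271): print(p[0:60,u].mean(1).astype(int))
E
```

```text
[ 0.54566246 -0.02542457  0.2843117 ]
[109 142 166 171 149 111  91 113 145 169 164 138 104  92 121 154 168 152
 114  90  97 133 167 179 180 169 139  90  44  48  95 145 180 192 192 193
 191 191 189 188 181 155 104  53  29  27  27  25  24  21  25  33  60 113
 164 195 205 206 206 207]
[122 149 162 159 139 102  91 121 152 165 153 123  95  94 130 162 171 155
 120  97 109 143 169 180 177 160 124  71  40  72 130 178 198 202 202 203
 202 202 201 200 191 161 106  51  27  27  26  25  24  26  28  36  74 133
 181 202 207 206 207 208]
[119 141 150 142 115  90  86 116 143 153 143 118  92 100 128 152 157 146
 119  94 105 136 160 166 163 144 104  59  39  80 132 174 189 192 194 196
 196 195 196 193 178 140  86  40  25  25  26  27  27  27  30  44  88 146
 188 203 205 208 207 207]
```

View pics/w5c.png

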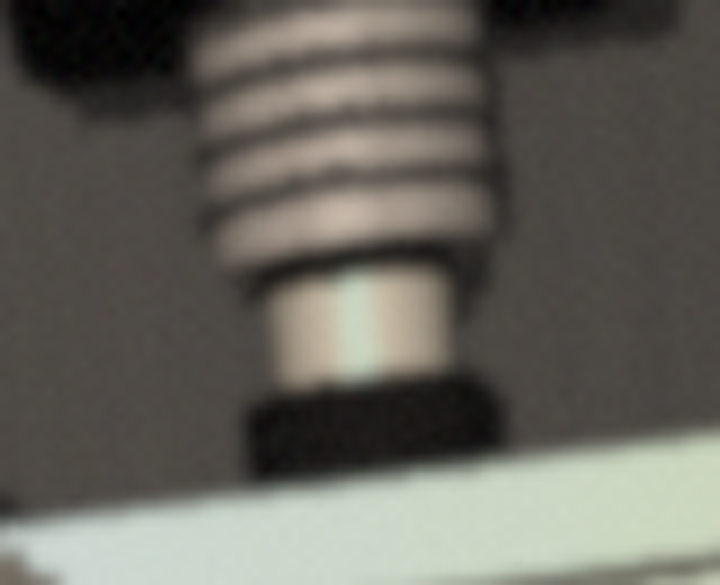

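```bash
python3 - <<'E'
from h import *
p,d,c=load('w5','wrist')
for u in (268,269,270,271):
    pr=p[:,u].mean(1)
    def cr(a,b,lev):
        for i in range(a,b):
            if (pr[i]-lev)*(pr[i+1]-lev)<=0: return i+(pr[i]-lev)/(pr[i]-pr[i+1])
    rim=cr(24,29,108); rs=cr(28,33,118); ed=cr(39,46,110)
    g=[12+np.argmin(pr[10:16])-2+0, 17+np.argmin(pr[17:22])]
    Y=lambda v,z: round(plane(c,u,v,z)[1]*1000,2)
    print(u,'rim z39,43',Y(rim,.039),Y(rim,.043),'ringstart',Y(rs,.039),'edge',Y(ed,.039),'grooves',[Y(x,.043) for x in g])
E
```

```text
268 rim z39,43 4.66 4.16 ringstart 2.49 edge -4.91 grooves [np.float64(12.71), np.float64(8.61)]
269 rim z39,43 4.67 4.17 ringstart 2.55 edge -4.97 grooves [np.float64(12.04), np.float64(8.52)]
270 rim z39,43 4.67 4.18 ringstart 2.48 edge -4.97 grooves [np.float64(12.53), np.float64(8.42)]
271 rim z39,43 4.72 4.23 ringstart 2.39 edge -4.93 grooves [np.float64(12.44), np.float64(8.33)]
```

Emit:
arm_command --increments "0.8 0 10 0 0 0 0; 0.8 0 20 0 0 0 0; 0.8 10 22 -4 0 0 0; 0.8 12 22 -4 0 0 0; 0.8 12 22 -4 0 0 0; 0.8 12 22 -4 0 0 0"

```text
time_s: 19.47
ee_pos: [0.5682, -0.019, 0.0981]
tcp_rot: [3.9, 90.0, 2.8]
ft_force: [0.0, -1.2, 0.3]
gripper_width: 0.0084
```

```bash
python3 - <<'E'
from h import *
ps=[]
for i in range(4):
    s,p,d=snap('wrist',f'w8{i}'); ps.append(p.astype(float))
print(s['ee_pos'],s['ft_force'])
m=np.mean(ps,0); c=cam('wrist',s['ee_pos'],s['tcp_rot'])
print(proj(c,[.56,.003,.039]),c[4])
cv2.imwrite('pics/w8c.png',cv2.resize(m[165:235,240:340,::-1],None,fx=8,fy=8,interpolation=cv2.INTER_CUBIC))
v=int(proj(c,[.56,.003,.039])[1])
for r in (v-3,v,v+3): print(r,m[r,255:315].mean(1).astype(int))
E
```

```text
[ 0.56878074 -0.01920695  0.09858559] [ 0.76131229 -0.42715804  0.32107997]
[287.08312052 208.73852516] [ 0.48373826 -0.01777622  0.22168866]
205 [133 133 134 132 122  98  59  28  20  22  20  22  22  23  21  23  36  68
 105 129 137 138 138 137 137 138 137 135 125 100  62  35  49  82 108 121
 123 119 104  79  69  87 110 120 116  99  74  71  92 113 120 110  89  70
  77  99 116 118 106  82]
208 [133 133 132 131 121  97  58  29  22  23  21  22  21  20  23  22  36  70
 108 136 146 146 147 147 147 146 146 143 134 108  66  36  49  83 110 123
 127 123 109  82  70  88 112 123 120 104  77  72  94 115 123 115  94  73
  75  99 118 122 109  84]
211 [134 133 133 129 118  90  54  27  21  20  22  21  22  22  20  23  36  67
 103 129 136 138 137 137 138 138 137 136 125  99  60  34  47  79 106 118
 122 119 104  79  70  85 108 118 116 101  76  72  91 112 118 110  91  71
  75  95 114 117 105  82][ WARN:0@2.796] global loadsave.cpp:1063 imwrite_ Unsupported depth image for selected encoder is fallbacked to CV_8U.
```

View pics/w8c.png

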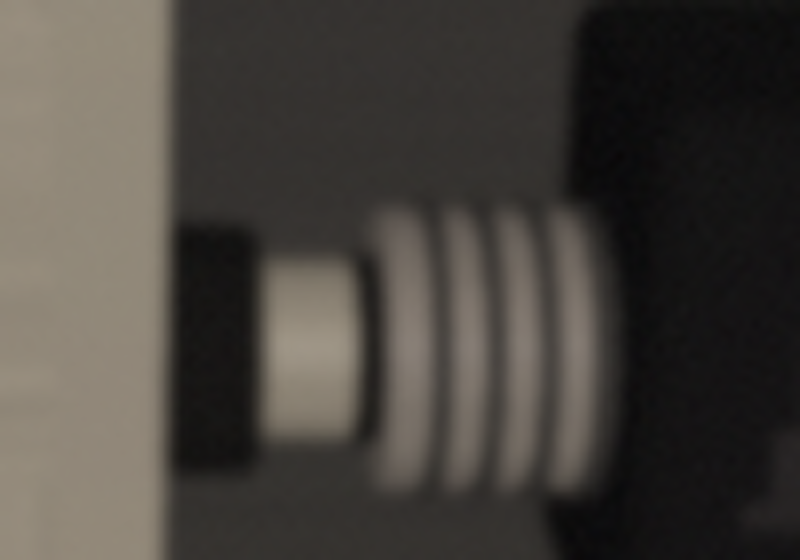

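Emit:
arm_command --increments "0.8 -35 -10 0 0 0 0; 0.8 -70 -30 0 0 0 0; 0.8 -110 -50 0 0 0 0; 0.8 -150 -50 0 0 0 0; 0.8 -150 -50 0 0 0 0; 0.8 -150 -50 0 0 0 0"

```text
time_s: 20.17
ee_pos: [0.5694, -0.0703, 0.2518]
tcp_rot: [6.8, 89.5, 5.7]
ft_force: [-0.1, 0.0, -1.1]
gripper_width: 0.0085
```

```bash
python3 - <<'E'
from h import *
s,p,d=snap('side','s9'); print(s['time_s'],s['ft_force'],s['joint_positions'].round(0))
a=np.load('pics/side0.npz')['p']; print('ok')
E
```

```text
20.1667 [-0.09024921  0.03943372 -1.13766359] [-30.  18.  41. 100. -13.  66. 104.]
ok
```

View pics/s9.png

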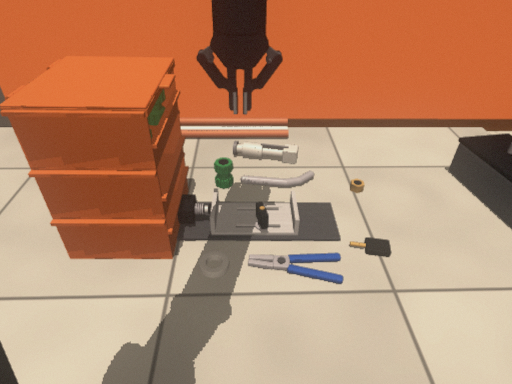

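The arm is clear, the bracket is at the buffer at about (205,208), the knob is turned across the slots at (262,216), and the bystanders sit at the same pixels as at the start.

```bash
python3 -c "
from cell import close_job
print(close_job())"
```

```text
the job is handed in; nothing more can be done
None
```

I slid the bracket by its tab about 40 mm until it pressed the buffer, then let go. I then gripped the knob, turned it clockwise until tight, released it, raised the arm clear and handed the job in at about 20 s.

- **Buffer:** In the wrist pictures the plunger is pressed in about 2.9 mm, which is 4.7 N from the spring rate. The force at the tab rose from about 9 N of drag to 13.2 N, or about 4.3 N on the buffer. It never came near the 14 N that crushes it.
- **Ring mark:** The sleeve's mouth lies within the dark ring. It is probably 0.3 mm from the ring's centre, short of it rather than past. Depending on how the rim's edge is read in the pictures, this could be up to 0.6 mm, and I left it there. The picture looked the same before and after tightening.
- **Knob:** It measured about 1.32 rad, above the 1.1 rad for firmly tight and below the 1.5 rad hard stop.
- **Other things:** The last side picture shows the bystanders where they were at the start, with nothing touched.

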